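# Set out the power-supply parts around the board

### The arm

A 6-joint arm with a two-finger parallel gripper is mounted at the origin on the work surface. World frame = base frame: x ahead of the robot, y to its left, z up, the work surface at z = 0. Lengths are in m, angles in rad, forces in N, time in s.
With the tool pointing down it reaches from about 0.325 to 0.775 m from the base axis. Payload 9.3 kg.
Tool frame: the origin (TCP) lies at the very end of the fingers, on their centre line; the grasp point (between the pads) lies 19 mm behind it (env.hold_point_z is the z of the grasp point in the tool frame, in m); z points along the fingers, y is the line along which they close (so a half turn about z gives the same grasp; the last joint's range is limited). The gripper opens to 85 mm and grips with 20 to 120 N. Pads are 22 mm wide; open, the fingers measure 114 mm over their backs; the gripper's body (76 mm by 85 mm) begins 54 mm behind the grasp point. The pads swing forward as they close: fully open they stand 13 mm farther back than shut.
Start: joints at [-1.28, 0.259, 0.021, 1.334, 0, 1.418], TCP at [0.236, -0.497, 0.231] pointing down, gripper open.
Joint ranges: [-3.04, 3.04], [-0.91, 1.82], [-1.04, 1.36], [-1.92, 1.95], [-1.52, 1.45], [-3.14, 3.14]. Speed limits (rad/s): [2.22, 2.22, 2.79, 3.14, 3.14, 3.14].

### API

Orientations are given as a unit quaternion [x, y, z, w].
In Python, from plant import env gives the robot as it stands.
- The arm moves only by the tool step_arm, never from a script. Its arguments are lists of equal length, an entry for each row: "dp": the shift along the tool's x, y, z in m, a list of three; "spin": the turn about the tool's z in degrees; "gripper": the opening, from 0 (shut) to 1 (fully open). In form: {"dp": [[dx, dy, dz], ...], "spin": [spin, ...], "gripper": [gripper, ...]}. A call has 1 to 12 rows; each row is the pose to reach, as a shift and turn from the pose commanded when the call began, along the tool's axes at that moment; what a row does not reach only later rows make up. A row lasts 1/8 s, in which the tool goes at most 62.5 mm and 10.7 degrees, less where a joint would pass 70% of its speed; a pose out of reach is approached as far as the arm can. A call with a gripper value outside its range is refused whole. The fingers move at their own pace and stop on an object; "force" is the grip in N (left out, the last holds). Time passes only in rows, so rows that repeat a pose let the fingers close. It gives the time, the measured TCP pose, the force, the opening and the grip force at its end, in the units of the state.
- env.observe(): the state, without advancing time (a new reading comes with each control period).
- env.camera(name): name is "side" or "top"; returns the picture (400x640x3 uint8, red, green, blue); there is no depth.
- env.camera_info(name): a dict with "fovy" (degrees; the focal length in pixels is half the picture's height over the tangent of half this angle, whatever the lens; pixels are square), "cx", "cy" (the principal point, pixels), "R" (3x3) and "t" (3): a world point X has camera coordinates R X + t. Camera axes: x right, y down, z forward; pixel columns grow to the right and rows downward; lengths in m; the calibration is good to about 2 mm. A picture is of the moment at which its call begins. camera_info takes no time and is no camera call.
- env.sign_off(): hands the job in; it is judged then, once.
The state is a dict: "time_s": time; "qpos": joint angles; "joint_velocities": joint speeds; "joint_efforts": joint torques, N m; "position": TCP position; "eef_rot": TCP orientation; "force": force on the tool from outside, world axes, zero at the start; "torque": the same for the moment, N m; "grip_width": opening from 0.0 (shut) to 1.0 (fully open); "finger_force": force on a finger pad.
Only numpy, scipy, OpenCV 4.12 (cv2) and the standard library are available. Lean on these libraries where they do the work, as an engineer would, in place of code of your own. Each camera call takes 0.05 s, during which the arm holds its last target. There are 200 camera calls.

### The job

Set out the power-supply parts around the circuit board, ready for wiring: the black converter block flat in the middle of the dish to the left of the board, with the finned heat sink centred on top of it (fins up, lengths lined up), the copper-wound ring choke lying flat in the middle of the dish to the right of the board, and the capacitor can standing upright in the middle of the dish behind the board. Left, right and behind are as seen from the robot's base looking out over the bench, behind being the far side of the board. Do not knock the board on its posts.

Things in the scene. Friction and masses are not known exactly. Their poses are not given: they have to be found in the camera images.
- board: green circuit board with small components, on four brass posts over a dark steel base, fixed to the bench; base 80 mm (x) by 70 mm (y), 46 mm high in all with its components. Origin: centre of the underside, on the bench. Its x axis points away from the robot (behind the board) and its y axis to the robot's left, give or take 0.3 rad of yaw.
- dish_a: one of three identical square shallow dishes fixed to the bench, grey floor with a black rim, 90 x 90 mm outside, 84 x 84 mm inside, floor 3 mm thick, rim top 6 mm above the bench. One dish lies to the left of the circuit board, one to its right and one behind it, centres about 105 to 135 mm from the board's centre; which of the three is where changes every time. Origin: centre of its underside, on the bench; x and y along its sides, z up.
- dish_b: one of three identical square shallow dishes fixed to the bench, grey floor with a black rim, 90 x 90 mm outside, 84 x 84 mm inside, floor 3 mm thick, rim top 6 mm above the bench. One dish lies to the left of the circuit board, one to its right and one behind it, centres about 105 to 135 mm from the board's centre; which of the three is where changes every time. Origin: centre of its underside, on the bench; x and y along its sides, z up.
- dish_c: one of three identical square shallow dishes fixed to the bench, grey floor with a black rim, 90 x 90 mm outside, 84 x 84 mm inside, floor 3 mm thick, rim top 6 mm above the bench. One dish lies to the left of the circuit board, one to its right and one behind it, centres about 105 to 135 mm from the board's centre; which of the three is where changes every time. Origin: centre of its underside, on the bench; x and y along its sides, z up.
- module_mid (a point): black converter block, plain rectangular, loose, 60 mm long (x), 50 mm wide (y), 30 mm high (z), 0.10 to 0.20 kg, with tiny brass pins 4 mm long on its two end faces (x), stands flat at the start. Point: its centre, 15 mm above its underside; axes: those of the block, z up.
- heatsink_mid (a point): bare aluminium heat sink, loose, 58 mm long (x), 48 mm wide (y), 30 mm high (z): a 6 mm base plate with seven upright fins that run along x; about 0.1 kg; stands fins up at the start. It can be gripped across its two outer fins (along y). Point: its centre, 15 mm above its underside; axes: those of the heat sink, z up.
- choke_mid (a point): toroidal choke, loose: dark ring wound with copper wire, lies flat, 50 mm outside diameter, 20 mm hole, 25 mm high, about 0.12 kg. Grip it across its outside; the hole is closed to fingers. Point: its centre, 12.5 mm above its underside; z along its axis, up.
- capacitor_mid (a point): electrolytic capacitor can, loose: upright black cylinder with an aluminium top, 35 mm diameter, 50 mm high, about 0.06 kg. Point: its centre, 25 mm above its underside; z along its axis, up.
There are look-alikes about, which are no part of the job. Leave any green or turquoise look-alike of the part that bears choke_mid alone.

How it is judged:
At the end, for the whole second after the job is handed in: Block flat in the left dish, choke flat in the right, capacitor upright in the dish behind, each within 13 mm of its dish centre; heat sink fins up on the block, centres within 10 mm, lengths within 0.2 rad; all level within 0.1 rad, heights -3 to +4 mm, released, at rest (((y of dish_a in the frame of board above 0.07 m and horizontal distance between module_mid and dish_a below 0.013 m) or (y of dish_b in the frame of board above 0.07 m and horizontal distance between module_mid and dish_b below 0.013 m) or (y of dish_c in the frame of board above 0.07 m and horizontal distance between module_mid and dish_c below 0.013 m)) and height (world z) of module_mid between 0.015 and 0.022 m and angle between each of module_mid, heatsink_mid, choke_mid, capacitor_mid's own z axis and vertical below 0.1 rad and linear speed of each of module, heatsink, choke, capacitor below 0.02 m/s and angular speed of each of module, heatsink, choke, capacitor below 0.2 rad/s and horizontal distance between heatsink_mid and module_mid below 0.01 m and angle between the x axis of heatsink_mid and the x axis of module_mid, either way round below 0.2 rad and height (world z) of heatsink_mid between 0.045 and 0.052 m and ((y of dish_a in the frame of board below -0.07 m and horizontal distance between choke_mid and dish_a below 0.013 m) or (y of dish_b in the frame of board below -0.07 m and horizontal distance between choke_mid and dish_b below 0.013 m) or (y of dish_c in the frame of board below -0.07 m and horizontal distance between choke_mid and dish_c below 0.013 m)) and height (world z) of choke_mid between 0.0125 and 0.0195 m and ((x of dish_a in the frame of board above 0.07 m and horizontal distance between capacitor_mid and dish_a below 0.013 m) or (x of dish_b in the frame of board above 0.07 m and horizontal distance between capacitor_mid and dish_b below 0.013 m) or (x of dish_c in the frame of board above 0.07 m and horizontal distance between capacitor_mid and dish_c below 0.013 m)) and height (world z) of capacitor_mid between 0.025 and 0.032 m); the robot touches nothing.
It fails at once if the circuit board on its posts is knocked (more than 8 N) (contact force between board and anything else above 8 N).
It also fails if it takes over 104 s, if anything falls off the work surface, if the arm or the gripper's body presses on something with over 40 N, if the wrist force passes 120 N, or if a joint passes its speed limit or range.

## Working session

There is one attempt and no reset: what is moved stays moved. The work goes in short steps, Python scripts to look and compute and a tool call to move; the robot and the scene stay as the last step left them, time stands still between calls to the robot, and variables do not carry over. Pictures are saved under pics/ and viewed, at most 14 in all, crops included, and the job is handed in when it is done.

Besides the shell and the picture viewer there is one more tool, called by a JSON object that holds its "method" and its "body". step_arm: Moves the arm, as the interface text tells. Its arguments: {"type":"object","properties":{"dp":{"type":"array","items":{"type":"array","items":{"type":"number"}}},"spin":{"type":"array","items":{"type":"number"}},"gripper":{"type":"array","items":{"type":"number"}},"force":{"type":"number"}},"required":["dp","spin","gripper"]}

```bash
mkdir -p pics; cat > h.py <<'E'
import numpy as np, cv2
from plant import env
def shot(n,f):
    im=env.camera(n); cv2.imwrite('pics/'+f,im[:,:,::-1]); return im
def ray(n,u,v,z):
    c=env.camera_info(n); f=200/np.tan(np.radians(c['fovy'])/2)
    R=np.array(c['R']);t=np.array(c['t']); o=-R.T@t
    d=R.T@np.array([(u-c['cx'])/f,(v-c['cy'])/f,1]); return o+d*(z-o[2])/d[2]
E
python3 - <<'E'
from h import *
for n in('top','side'):
    shot(n,n+'0.png'); c=env.camera_info(n); print(n,c, -np.array(c['R']).T@np.array(c['t']))
o=env.observe();print(o['position'],o['eef_rot'],o['time_s'],o['grip_width'],env.hold_point_z)
E
```

```text
top {'fovy': 51.18807085030925, 'cx': 325.0456588016647, 'cy': 198.6995815645498, 'R': array([[ 0.06757796, -0.99770892, -0.0031844 ],
       [-0.97758224, -0.06557611, -0.20008181],
       [ 0.19941459,  0.01663414, -0.97977402]]), 't': array([0.01007996, 0.53083004, 0.91820078])} [0.33514621 0.02959316 1.0058708 ]
side {'fovy': 56.147194614112486, 'cx': 317.87793048560957, 'cy': 200.35505138464384, 'R': array([[-0.93342859, -0.35834124,  0.01739606],
       [-0.26038742,  0.64332166, -0.7199553 ],
       [ 0.24679841, -0.67655657, -0.69380238]]), 't': array([0.49652932, 0.15365178, 0.96462657])} [0.26541535 0.73170386 0.77124498]
[ 0.23606905 -0.49648153  0.23073003] [ 9.75482883e-01  2.20074505e-01 -4.56687493e-05 -5.96290007e-04] 0.1 0.9992883209815594 -0.0187
```

View pics/top0.png

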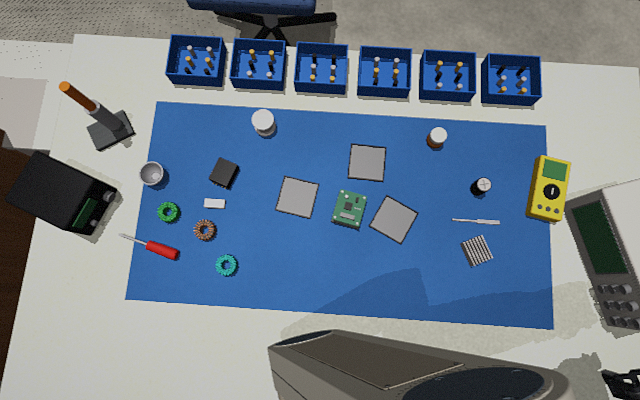

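View pics/side0.png

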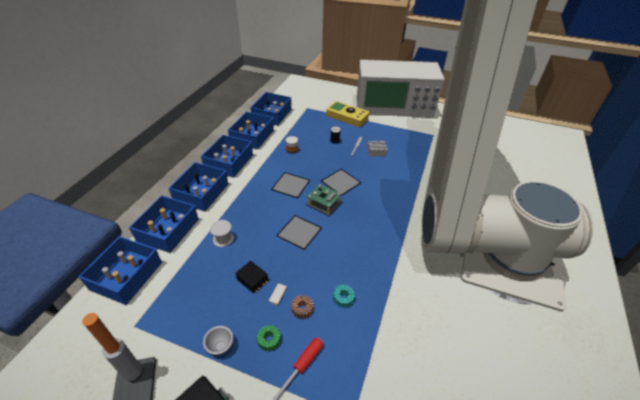

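Copper choke is at top px (204,230), block (224,173), heat sink (477,250), capacitor (483,186), board (349,209). The dishes are at left (297,197), behind (367,162) and right (394,219). Next I zoom in to segment them.

```bash
cat > seg.py <<'E'
from h import *
im=cv2.imread('pics/top0.png'); 
w={'block':(224,173),'choke':(204,230),'sink':(477,250),'cap':(483,186),'L':(297,197),'B':(367,162),'R':(394,219),'board':(349,209)}
tiles=[]
for k,(u,v) in w.items():
    s=28; c=im[v-s:v+s,u-s:u+s]; h=c.astype(int)
    notblue=((h[:,:,0]-h[:,:,2])<60).astype(np.uint8)
    n,l,st,ce=cv2.connectedComponentsWithStats(notblue)
    i=l[s,s] or 1+np.argmax(st[1:,4])
    m=(l==i).astype(np.uint8); ct=max(cv2.findContours(m,0,2)[0],key=cv2.contourArea)
    r=cv2.minAreaRect(ct); print(k,st[i],np.round(ce[i]+[u-s,v-s],1),np.round(r[0],1)+[u-s,v-s],np.round(r[1],1),round(r[2],1))
    b=cv2.resize(c,None,fx=3.5,fy=3.5,interpolation=cv2.INTER_CUBIC)
    tiles.append(b)
cv2.imwrite('pics/tiles.png',np.vstack([np.hstack(tiles[:4]),np.hstack(tiles[4:])]))
E
python3 seg.py
```

```text
block [ 13  12  31  33 646] [224.1 173.4] [224.  173.5] [24.6 27.7] 26.6
choke [ 17  17  24  23 371] [205.  229.9] [205.3 230.3] [23.3 21.2] 45.0
sink [ 11  13  33  31 638] [476.  250.4] [476.  250.4] [27.2 24.2] 65.0
cap [ 15  19  21  22 297] [480.2 186.6] [480.2 186.9] [17.  22.4] 36.9
L [   6    6   44   44 1329] [296.8 196.7] [296.7 196.7] [36.6 36.9] 14.0
B [   9    9   38   39 1271] [366.6 162.3] [366.7 162.3] [36.2 35.7] 6.1
R [   3    4   50   50 1368] [393.3 219.1] [393.3 219.2] [37.5 36.8] 29.5
board [  10    8   36   42 1028] [348.9 209.3] [348.7 209.2] [29.4 35.8] 15.5
```

View pics/tiles.png

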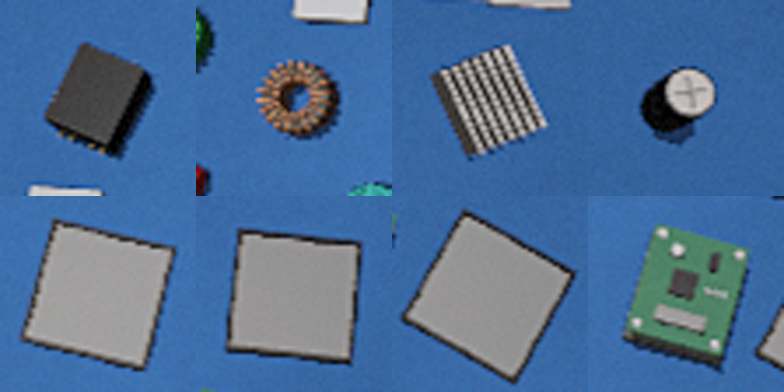

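Tiles confirm the parts: black block with pins at the lower-left end, copper choke, sink with fins running top-left to lower-right, capacitor with aluminium top. Now I measure the top faces by brightness.

```bash
cat > meas.py <<'E'
from h import *
def measure(f,w,view='top',S=4):
    im=cv2.imread(f); out={}
    for k,(u,v) in w.items():
        s=28; c=cv2.resize(im[v-s:v+s,u-s:u+s],None,fx=S,fy=S,interpolation=cv2.INTER_CUBIC).astype(int)
        b,g,r=c[:,:,0],c[:,:,1],c[:,:,2]; mx=c.max(2); mn=c.min(2)
        sat=mx-mn
        m,z={'block':((sat<35)&(mx>38)&(mx<120),.03),'choke':((r-b>15),.02),'sink':((sat<40)&(mx>90),.03),
         'cap':((sat<40)&(mx>110),.05)}.get(k,((sat<40)&(mx>90),.003))
        if k=='board': m,z=(g-r>25)&(g-b>5),.035
        m=cv2.morphologyEx(m.astype(np.uint8),cv2.MORPH_CLOSE,np.ones((15,15)))
        m=cv2.morphologyEx(m,cv2.MORPH_OPEN,np.ones((7,7)))
        ct=max(cv2.findContours(m,0,2)[0],key=cv2.contourArea)
        q=((ct[:,0,:]+.5)/S-.5+[u-s,v-s])
        p=np.array([ray(view,a,d,z)[:2] for a,d in q])
        rc=cv2.minAreaRect((p*1000).astype(np.float32))
        hull=cv2.boxPoints(rc); e=[hull[1]-hull[0],hull[2]-hull[1]]; e=max(e,key=np.linalg.norm)
        a=np.degrees(np.arctan2(e[1],e[0]))%180
        print(k,'ctr',np.round(rc[0],1),'size',np.round(rc[1],1),'long axis deg',round(a,1)); out[k]=(np.array(rc[0]),a)
    return out
if __name__=='__main__':
    W={'block':(224,173),'choke':(204,230),'sink':(477,250),'cap':(483,186),'L':(297,197),'B':(367,162),'R':(394,219),'board':(349,209)}
    measure('pics/top0.png',W)
E
python3 meas.py
python3 - <<'E'
from h import *
# side view checks (rough centre pixels of top faces)
for k,p,z in [('block',(252,270),.03),('choke',(303,304),.025),('sink',(377,144),.03),('cap',(335.5,130),.05),('L',(299,232),.003),('B',(291,184.5),.003),('R',(341,182),.003)]:
    print(k,np.round(ray('side',*p,z)*1000))
E
```

```text
block ctr [580.2 295.1] size [58.6 66.4] long axis deg 160.7
choke ctr [442.  327.1] size [52.5 48.1] long axis deg 62.1
sink ctr [ 435.1 -312.2] size [60.1 58.6] long axis deg 25.3
cap ctr [ 590.5 -323.9] size [30.8 32.3] long axis deg 93.8
L ctr [540.5 116.4] size [89.7 89.9] long axis deg 170.0
B ctr [640.9 -50.6] size [88.7 87.9] long axis deg 87.5
R ctr [ 501.8 -121.7] size [87.6 87.7] long axis deg 153.4
board ctr [515.7 -12.5] size [67.2 76.5] long axis deg 167.5
block [589. 291.  30.]
choke [442. 327.  25.]
sink [ 442. -324.   30.]
cap [ 591. -321.   50.]
L [542. 117.   3.]
B [641. -52.   3.]
R [ 501. -121.    3.]
```

```bash
python3 - <<'E'
from h import *
im=cv2.imread('pics/top0.png')
ts=[]
for u,v in((224,173),(477,250)):
    c=im[v-20:v+20,u-20:u+20].astype(float)
    if u==224: c=np.clip((c-10)*2.5,0,255)
    ts.append(cv2.resize(c.astype(np.uint8),None,fx=10,fy=10,interpolation=cv2.INTER_CUBIC))
cv2.imwrite('pics/z.png',np.hstack(ts))
E
```

```text
(no output)
```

View pics/z.png

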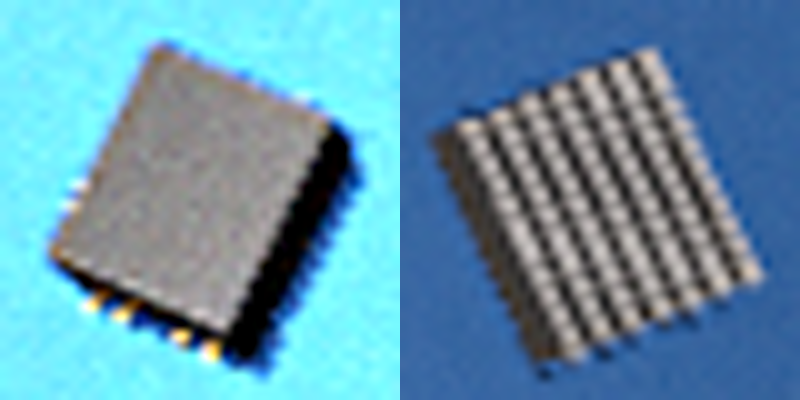

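Block top-face corners in the left tile: (155,45), (330,120), (228,335), (52,253). Sink corners in the right tile: (58,125), (255,50), (363,275), (172,358).

```bash
python3 - <<'E'
from h import *
for k,(u,v),C in(('block',(224,173),[(155,45),(330,120),(228,335),(52,253)]),('sink',(477,250),[(58,125),(255,50),(363,275),(172,358)])):
    p=np.array([ray('top',u-20+x/10-.45,v-20+y/10-.45,.03)[:2] for x,y in C])*1000
    e=(p[2]-p[1]+p[3]-p[0])/2; w=(p[1]-p[0]+p[2]-p[3])/2
    print(k,p.mean(0).round(1),np.linalg.norm(e).round(1),np.degrees(np.arctan2(e[1],e[0])).round(1)%180,np.linalg.norm(w).round(1),np.degrees(np.arctan2(w[1],w[0])).round(1)%180)
o=env.observe(); from scipy.spatial.transform import Rotation as R
print(R.from_quat(o['eef_rot']).as_matrix().round(3))
E
```

```text
block [584.7 297.9] 57.4 161.1 47.7 69.5
sink [ 436.8 -316.2] 57.4 26.30000000000001 49.9 115.4
[[ 0.903  0.429 -0.   ]
 [ 0.429 -0.903  0.001]
 [ 0.    -0.001 -1.   ]]
```

```bash
cat > go.py <<'E'
import sys
from h import *
from scipy.spatial.transform import Rotation as R
# args: x y z(mm) phi(deg) -> dp, spin from the present pose
x,y,z,ph=map(float,sys.argv[1:5]); o=env.observe(); M=R.from_quat(o['eef_rot']).as_matrix()
p=np.array(o['position']); f=np.degrees(np.arctan2(M[1,0],M[0,0]))
d=M.T@(np.array([x,y,z])/1000-p)
print('dp',d.round(4),'spin',round(-(ph-f),1),'phi',f.round(1),'n rows',np.ceil(np.linalg.norm(d)/.0625),'pos',p.round(4),o['time_s'])
E
python3 go.py 591 -322 100 25
```

```text
dp [ 0.3954 -0.005   0.1308] spin 0.4 phi 25.4 n rows 7.0 pos [ 0.2361 -0.4965  0.2307] 0.1
```

{"method": "step_arm", "body": {"dp": [[0.05, -0.001, 0], [0.11, -0.002, 0.03], [0.17, -0.003, 0.06], [0.23, -0.004, 0.09], [0.29, -0.005, 0.1], [0.345, -0.005, 0.1], [0.38, -0.005, 0.1], [0.395, -0.005, 0.12], [0.395, -0.005, 0.15], [0.395, -0.005, 0.185], [0.395, -0.005, 0.21], [0.395, -0.005, 0.215]], "spin": [0, 0, 0, 0, 0, 0, 0, 0, 0, 0, 0, 0], "gripper": [1, 1, 1, 1, 1, 1, 1, 1, 1, 1, 1, 1], "force": 30}}

```text
time_s: 1.6
position: [0.5887, -0.3222, 0.0135]
eef_rot: [0.976, 0.22, -0.002, -0.002]
force: [0.3, -0.6, 0.8]
grip_width: 1.004
finger_force: 0.0
```

{"method": "step_arm", "body": {"dp": [[0, 0, 0], [0, 0, 0], [0, 0, 0], [0, 0, 0], [0, 0, 0], [0, 0, 0]], "spin": [0, 0, 0, 0, 0, 0], "gripper": [0.2, 0.2, 0.2, 0.2, 0.2, 0.2]}}

```text
time_s: 2.35
position: [0.5912, -0.323, 0.0175]
eef_rot: [0.975, 0.22, 0.001, 0.001]
force: [-0.7, 0.1, 5.9]
grip_width: 0.401
finger_force: 29.9
```

```bash
python3 go.py 641 -51 100 25
```

```text
dp [ 0.1619 -0.2241 -0.0828] spin 0.4 phi 25.4 n rows 5.0 pos [ 0.5912 -0.323   0.0175] 2.35
```

{"method": "step_arm", "body": {"dp": [[0, 0, -0.04], [0, 0, -0.09], [0.02, -0.028, -0.12], [0.05, -0.07, -0.12], [0.085, -0.118, -0.12], [0.12, -0.166, -0.12], [0.145, -0.2, -0.12], [0.158, -0.218, -0.12], [0.162, -0.224, -0.11], [0.162, -0.224, -0.08], [0.162, -0.224, -0.05], [0.162, -0.224, -0.025]], "spin": [0, 0, 0, 0, 0, 0, 0, 0, 0, 0, 0, 0], "gripper": [0.2, 0.2, 0.2, 0.2, 0.2, 0.2, 0.2, 0.2, 0.2, 0.2, 0.2, 0.2]}}

```text
time_s: 3.85
position: [0.6402, -0.0523, 0.0393]
eef_rot: [0.976, 0.219, -0.001, -0.0]
force: [-0.1, 0.1, -0.8]
grip_width: 0.4
finger_force: 30.1
```

```bash
python3 - <<'E'
from h import *
shot('side','side1.png')
E
python3 go.py 641 -51 19 25
```

```text
dp [0.0026 0.0002 0.0171] spin 0.3 phi 25.3 n rows 1.0 pos [ 0.6387 -0.052   0.0361] 3.9
```

View pics/side1.png

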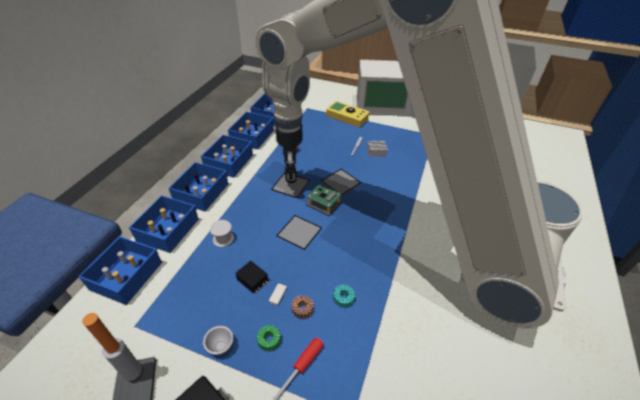

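The can (px 290,183) hangs over the back dish, clear of the board. Next I lower and release it.

{"method": "step_arm", "body": {"dp": [[0.001, 0, 0.008], [0.001, 0, 0.014], [0.001, 0, 0.016], [0.001, 0, 0.016], [0.001, 0, 0.016], [0.001, 0, 0.016], [0.001, 0, 0.016], [0.001, 0, -0.02], [0.001, 0, -0.06], [0.001, 0, -0.11], [0.001, 0, -0.15]], "spin": [0, 0, 0, 0, 0, 0, 0, 0, 0, 0, 0], "gripper": [0.2, 0.2, 0.2, 0.2, 0.75, 0.75, 0.75, 0.75, 0.75, 1, 1]}}

```text
time_s: 5.28
position: [0.6419, -0.0503, 0.1935]
eef_rot: [0.975, 0.22, 0.001, 0.0]
force: [0.6, -0.1, -0.8]
grip_width: 1.0
finger_force: 0.0
```

```bash
python3 go.py 585 297 150 161; python3 go.py 585 297 4 161
```

```text
dp [ 0.0977 -0.3381  0.0433] spin -135.6 phi 25.4 n rows 6.0 pos [ 0.6419 -0.0503  0.1935] 5.275
dp [ 0.0976 -0.3382  0.1893] spin -135.6 phi 25.4 n rows 7.0 pos [ 0.6419 -0.0503  0.1935] 5.275
```

{"method": "step_arm", "body": {"dp": [[0.01, -0.035, 0], [0.025, -0.08, 0], [0.04, -0.13, 0], [0.055, -0.18, 0], [0.07, -0.23, 0], [0.082, -0.28, 0.01], [0.091, -0.315, 0.02], [0.0975, -0.338, 0.03], [0.0975, -0.338, 0.04], [0.0975, -0.338, 0.05], [0.0975, -0.338, 0.05], [0.0975, -0.338, 0.05]], "spin": [-10, -20, -30, -40, -50.5, -61, -71.5, -82, -92.5, -103, -113.5, -124], "gripper": [1, 1, 1, 1, 1, 1, 1, 1, 1, 1, 1, 1]}}

```text
time_s: 6.78
position: [0.5846, 0.2968, 0.1411]
eef_rot: [0.261, 0.965, -0.0, -0.0]
force: [-0.1, -0.4, 0.3]
grip_width: 1.0
finger_force: 0.0
```

```bash
python3 go.py 585 297 4 161
```

```text
dp [-0.0003  0.0004  0.1371] spin -11.2 phi 149.8 n rows 3.0 pos [0.5846 0.2968 0.1411] 6.775
```

{"method": "step_arm", "body": {"dp": [[0, 0, 0.02], [0, 0, 0.05], [0, 0, 0.085], [0, 0, 0.115], [0, 0, 0.132], [0, 0, 0.137], [0, 0, 0.137], [0, 0, 0.137], [0, 0, 0.137], [0, 0, 0.137], [0, 0, 0.137], [0, 0, 0.137]], "spin": [-6, -11, -11, -11, -11, -11, -11, -11, -11, -11, -11, -11], "gripper": [1, 1, 1, 1, 1, 1, 1, 0.4, 0.4, 0.4, 0.4, 0.4], "force": 40}}

```text
time_s: 8.28
position: [0.5853, 0.2971, 0.0054]
eef_rot: [0.17, 0.985, 0.0, 0.001]
force: [-0.8, 0.4, 5.9]
grip_width: 0.575
finger_force: 42.7
```

```bash
python3 go.py 540.5 117 30 170
```

```text
dp [-0.0182 -0.1846 -0.0248] spin -9.6 phi 160.4 n rows 3.0 pos [0.5853 0.2971 0.0054] 8.275
```

{"method": "step_arm", "body": {"dp": [[0, 0, -0.02], [0, 0, -0.05], [-0.001, -0.015, -0.08], [-0.005, -0.05, -0.08], [-0.009, -0.095, -0.08], [-0.014, -0.14, -0.08], [-0.017, -0.17, -0.08], [-0.018, -0.182, -0.07], [-0.018, -0.185, -0.05], [-0.018, -0.185, -0.03], [-0.018, -0.185, -0.025], [-0.018, -0.185, -0.025]], "spin": [0, 0, -2, -4, -6, -8, -9.6, -9.6, -9.6, -9.6, -9.6, -9.6], "gripper": [0.4, 0.4, 0.4, 0.4, 0.4, 0.4, 0.4, 0.4, 0.4, 0.4, 0.4, 0.4]}}

```text
time_s: 9.78
position: [0.5396, 0.1168, 0.029]
eef_rot: [0.087, 0.996, -0.0, -0.0]
force: [0.0, 0.0, -2.0]
grip_width: 0.574
finger_force: 41.9
```

```bash
python3 - <<'E'
from h import *
im=shot('top','top2.png'); im=cv2.imread('pics/top2.png')
cv2.imwrite('pics/top2c.png',cv2.resize(im[120:260,200:440],None,fx=3.3,fy=3.3,interpolation=2))
E
python3 go.py 540.5 117 9 170
```

```text
dp [-0.0005  0.0003  0.0205] spin 0.0 phi 170.0 n rows 1.0 pos [0.5399 0.1168 0.0295] 9.825
```

View pics/top2c.png

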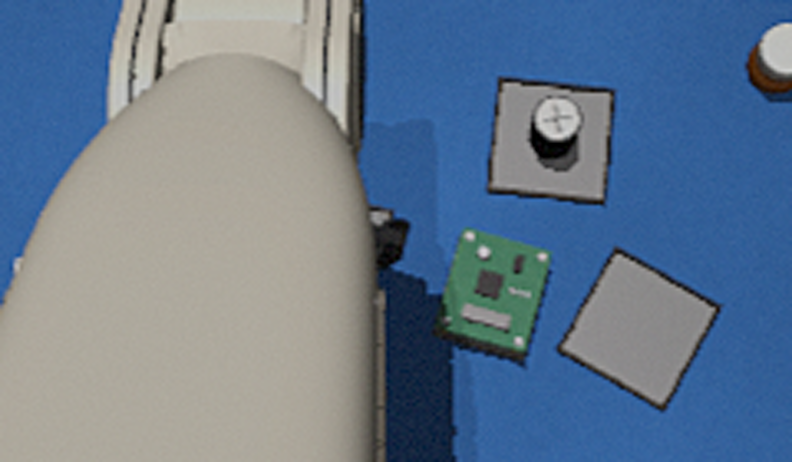

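The capacitor stands upright in the middle of the back dish (crop 557,118). The arm hides the block, so I go ahead and lower it.

{"method": "step_arm", "body": {"dp": [[0, 0, 0.01], [0, 0, 0.017], [0, 0, 0.02], [0, 0, 0.02], [0, 0, 0.02], [0, 0, 0.02], [0, 0, 0.02], [0, 0, -0.02], [0, 0, -0.06], [0, 0, -0.1], [0, 0, -0.12]], "spin": [0, 0, 0, 0, 0, 0, 0, 0, 0, 0, 0], "gripper": [0.4, 0.4, 0.4, 0.4, 0.8, 0.8, 0.8, 0.8, 0.9, 1, 1]}}

```text
time_s: 11.2
position: [0.5404, 0.1165, 0.1518]
eef_rot: [0.087, 0.996, 0.0, 0.002]
force: [-0.1, -0.7, -0.5]
grip_width: 1.001
finger_force: 0.0
```

```bash
python3 go.py 442 327 100 150;python3 go.py 442 327 1 150
```

```text
dp [0.1335 0.1902 0.0515] spin 20.0 phi 170.0 n rows 4.0 pos [0.5404 0.1165 0.1518] 11.2
dp [0.1338 0.1901 0.1505] spin 20.0 phi 170.0 n rows 5.0 pos [0.5404 0.1165 0.1518] 11.2
```

{"method": "step_arm", "body": {"dp": [[0.02, 0.03, 0], [0.05, 0.07, 0], [0.08, 0.115, 0], [0.11, 0.155, 0.01], [0.127, 0.18, 0.03], [0.134, 0.19, 0.06], [0.134, 0.19, 0.1], [0.134, 0.19, 0.13], [0.134, 0.19, 0.148], [0.134, 0.19, 0.151], [0.134, 0.19, 0.151], [0.134, 0.19, 0.151]], "spin": [-6, -12, -18, -24, -30, -30, -30, -30, -30, -30, -30, -30], "gripper": [1, 1, 1, 1, 1, 1, 1, 1, 1, 1, 1, 1]}}

```text
time_s: 12.7
position: [0.4412, 0.3271, -0.0007]
eef_rot: [-0.174, 0.985, 0.0, 0.001]
force: [0.7, 0.1, 0.4]
grip_width: 1.0
finger_force: 0.0
```

{"method": "step_arm", "body": {"dp": [[0, 0, 0], [0, 0, 0], [0, 0, 0], [0, 0, 0], [0, 0, 0], [0, 0, 0]], "spin": [0, 0, 0, 0, 0, 0], "gripper": [0.4, 0.4, 0.4, 0.4, 0.4, 0.4]}}

```text
time_s: 13.45
position: [0.4408, 0.3269, -0.0011]
eef_rot: [-0.174, 0.985, 0.0, 0.0]
force: [-1.7, -1.0, 5.6]
grip_width: 0.575
finger_force: 40.8
```

```bash
python3 go.py 502 -121 200 243;python3 go.py 502 -121 30 243
python3 - <<'E'
from h import *
shot('top','top3.png')
from meas import measure
im=cv2.imread('pics/top3.png'); cv2.imwrite('pics/top3c.png',cv2.resize(im[120:290,150:390],None,fx=3.3,fy=3.3,interpolation=2))
E
```

```text
dp [ 0.0957 -0.4418 -0.2012] spin -403.0 phi -160.0 n rows 8.0 pos [ 0.4408  0.3269 -0.0011] 13.45
dp [ 0.0959 -0.4418 -0.0312] spin -403.0 phi -160.0 n rows 8.0 pos [ 0.4408  0.3269 -0.0011] 13.45
```

View pics/top3c.png

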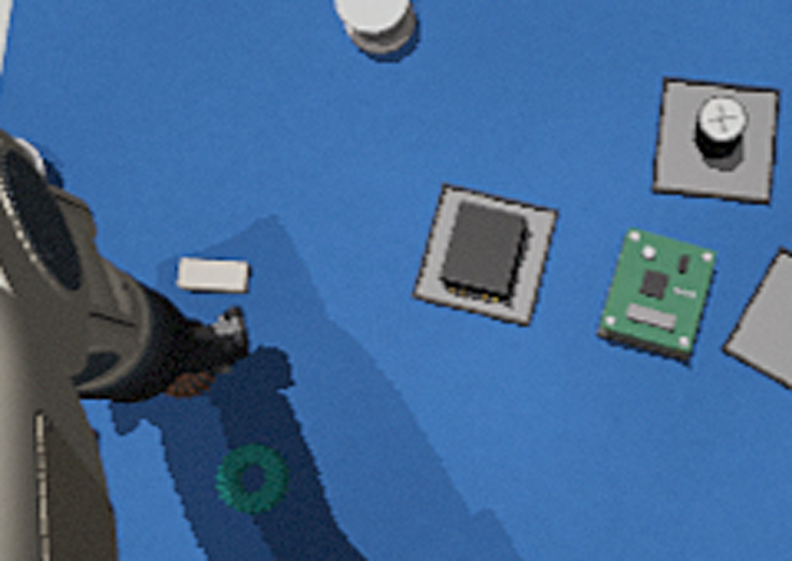

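The block sits flat and aligned in the left dish (top centre at crop ~485,247), the capacitor is fine, and the choke is gripped. Carrying the choke high over the board now.

{"method": "step_arm", "body": {"dp": [[0, 0, -0.04], [0, 0, -0.09], [0, -0.01, -0.14], [0.01, -0.045, -0.16], [0.02, -0.095, -0.16], [0.032, -0.15, -0.16], [0.044, -0.205, -0.16], [0.056, -0.26, -0.16], [0.068, -0.315, -0.16], [0.08, -0.37, -0.16], [0.09, -0.415, -0.16], [0.096, -0.442, -0.15]], "spin": [0, 0, -4, -8, -12, -16, -20, -25, -30, -35, -39, -43], "gripper": [0.4, 0.4, 0.4, 0.4, 0.4, 0.4, 0.4, 0.4, 0.4, 0.4, 0.4, 0.4]}}

```text
time_s: 15.0
position: [0.5021, -0.1238, 0.1487]
eef_rot: [-0.523, 0.852, -0.001, 0.0]
force: [0.1, 0.1, -2.3]
grip_width: 0.572
finger_force: 42.0
```

```bash
python3 go.py 502 -121 2.5 -117
python3 - <<'E'
from h import *
C=[(463,198),(527,214),(508,293),(443,283)]
p=np.array([ray('top',150+(x+.5)/3.3-.5,120+(y+.5)/3.3-.5,.033)[:2] for x,y in C])*1000
e=(p[2]-p[1]+p[3]-p[0])/2; w=(p[1]-p[0]+p[2]-p[3])/2
print(p.mean(0),np.linalg.norm(e),np.degrees(np.arctan2(e[1],e[0]))%180,np.linalg.norm(w),np.degrees(np.arctan2(w[1],w[0]))%180)
E
```

```text
dp [-0.0024  0.0016  0.1461] spin 0.1 phi -116.9 n rows 3.0 pos [ 0.5021 -0.1238  0.1487] 15.0
[539.01601973 114.21554821] 62.0042968117267 171.53179693985697 47.713124319279366 82.19029538433738
```

{"method": "step_arm", "body": {"dp": [[-0.001, 0.001, 0.04], [-0.001, 0.001, 0.08], [-0.001, 0.001, 0.115], [-0.001, 0.001, 0.135], [-0.001, 0.001, 0.143], [-0.001, 0.001, 0.146], [-0.001, 0.001, 0.146], [-0.001, 0.001, 0.146]], "spin": [0, 0, 0, 0, 0, 0, 0, 0], "gripper": [0.4, 0.4, 0.4, 0.4, 0.4, 0.4, 0.4, 0.4]}}

```text
time_s: 16.0
position: [0.5018, -0.1202, 0.003]
eef_rot: [-0.523, 0.853, -0.001, 0.0]
force: [0.7, 0.3, -1.5]
grip_width: 0.574
finger_force: 42.1
```

{"method": "step_arm", "body": {"dp": [[0, 0, 0.0005], [0, 0, 0.0005], [0, 0, 0.0005], [0, 0, 0.0005], [0, 0, -0.03], [0, 0, -0.08], [0, 0, -0.12], [0, 0, -0.13]], "spin": [0, 0, 0, 0, 0, 0, 0, 0], "gripper": [0.75, 0.75, 0.75, 0.75, 0.8, 1, 1, 1]}}

```text
time_s: 17.0
position: [0.5024, -0.1204, 0.1348]
eef_rot: [-0.523, 0.853, -0.002, 0.001]
force: [-0.4, 0.5, -0.2]
grip_width: 0.996
finger_force: 0.0
```

```bash
python3 go.py 437 -317 3 -154; python3 -c "
from h import *
shot('side','side4.png')"
```

```text
dp [ 0.2049 -0.0303  0.1319] spin 37.0 phi -117.0 n rows 4.0 pos [ 0.5024 -0.1204  0.1348] 17.0
```

{"method": "step_arm", "body": {"dp": [[0.03, -0.005, 0], [0.08, -0.012, 0], [0.13, -0.02, 0.01], [0.175, -0.026, 0.02], [0.2, -0.03, 0.04], [0.205, -0.03, 0.065], [0.205, -0.03, 0.095], [0.205, -0.03, 0.12], [0.205, -0.03, 0.131], [0.205, -0.03, 0.132], [0.205, -0.03, 0.132]], "spin": [8, 16, 24, 32, 37, 37, 37, 37, 37, 37, 37], "gripper": [1, 1, 1, 1, 1, 1, 1, 1, 1, 1, 1]}}

```text
time_s: 18.42
position: [0.4354, -0.3165, 0.0008]
eef_rot: [-0.225, 0.974, -0.0, 0.0]
force: [0.3, 0.2, -0.4]
grip_width: 1.003
finger_force: 0.0
```

{"method": "step_arm", "body": {"dp": [[0, 0, 0], [0, 0, 0], [0, 0, 0], [0, 0, 0], [0, 0, 0], [0, 0, 0]], "spin": [0, 0, 0, 0, 0, 0], "gripper": [0.35, 0.35, 0.35, 0.35, 0.35, 0.35]}}

```text
time_s: 19.18
position: [0.4354, -0.3166, 0.001]
eef_rot: [-0.225, 0.974, -0.001, 0.0]
force: [-0.1, 1.0, 5.7]
grip_width: 0.553
finger_force: 41.9
```

```bash
python3 go.py 540 115.5 70 -189; python3 - <<'E'
from h import *
shot('top','top5.png'); im=cv2.imread('pics/top5.png')
cv2.imwrite('pics/top5c.png',cv2.resize(im[150:290,330:530],None,fx=4,fy=4,interpolation=2))
E
```

```text
dp [-0.2836  0.3422 -0.0693] spin 35.0 phi -154.0 n rows 8.0 pos [ 0.4354 -0.3166  0.001 ] 19.175
```

View pics/top5c.png

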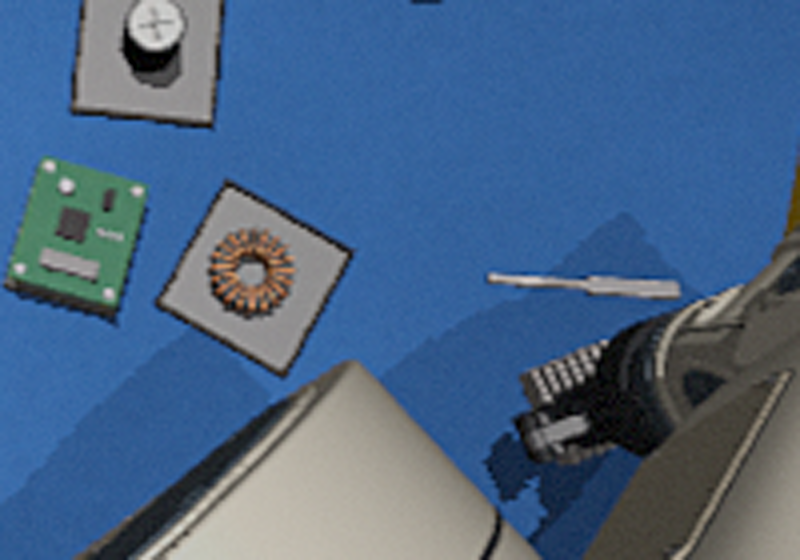

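The choke lies centred in the right dish (crop 252,272) and the sink is gripped. Carrying it high over the board to the block.

{"method": "step_arm", "body": {"dp": [[0, 0, -0.04], [0, 0, -0.09], [0, 0, -0.14], [-0.012, 0.015, -0.18], [-0.04, 0.048, -0.2], [-0.075, 0.09, -0.2], [-0.11, 0.133, -0.2], [-0.145, 0.175, -0.2], [-0.18, 0.217, -0.2], [-0.215, 0.26, -0.2], [-0.25, 0.302, -0.2], [-0.275, 0.332, -0.2]], "spin": [0, 0, 0, 4, 8, 12, 16, 20, 24, 28, 32, 35], "gripper": [0.35, 0.35, 0.35, 0.35, 0.35, 0.35, 0.35, 0.35, 0.35, 0.35, 0.35, 0.35]}}

```text
time_s: 20.72
position: [0.5365, 0.105, 0.2002]
eef_rot: [0.079, 0.997, 0.0, -0.0]
force: [0.3, 0.1, -0.7]
grip_width: 0.556
finger_force: 42.0
```

```bash
python3 go.py 540 115.5 50 -189
```

```text
dp [-0.0018  0.0109  0.1502] spin 360.0 phi 171.0 n rows 3.0 pos [0.5365 0.105  0.2002] 20.725
```

{"method": "step_arm", "body": {"dp": [[-0.001, 0.006, 0.01], [-0.002, 0.011, 0.04], [-0.002, 0.011, 0.08], [-0.002, 0.011, 0.115], [-0.002, 0.011, 0.135], [-0.002, 0.011, 0.145], [-0.002, 0.011, 0.145], [-0.002, 0.011, 0.145]], "spin": [0, 0, 0, 0, 0, 0, 0, 0], "gripper": [0.35, 0.35, 0.35, 0.35, 0.35, 0.35, 0.35, 0.35]}}

```text
time_s: 21.72
position: [0.5407, 0.113, 0.0561]
eef_rot: [0.078, 0.997, 0.0, 0.001]
force: [0.1, -0.7, -1.2]
grip_width: 0.551
finger_force: 41.9
```

```bash
python3 go.py 540 115.5 35 -189; python3 - <<'E'
from h import *
shot('side','s6.png'); im=cv2.imread('pics/s6.png')
cv2.imwrite('pics/s6c.png',cv2.resize(im[170:270,240:360],None,fx=6,fy=6,interpolation=2))
E
```

```text
dp [0.0011 0.0023 0.0211] spin 360.0 phi 171.0 n rows 1.0 pos [0.5407 0.113  0.0561] 21.725
```

View pics/s6c.png

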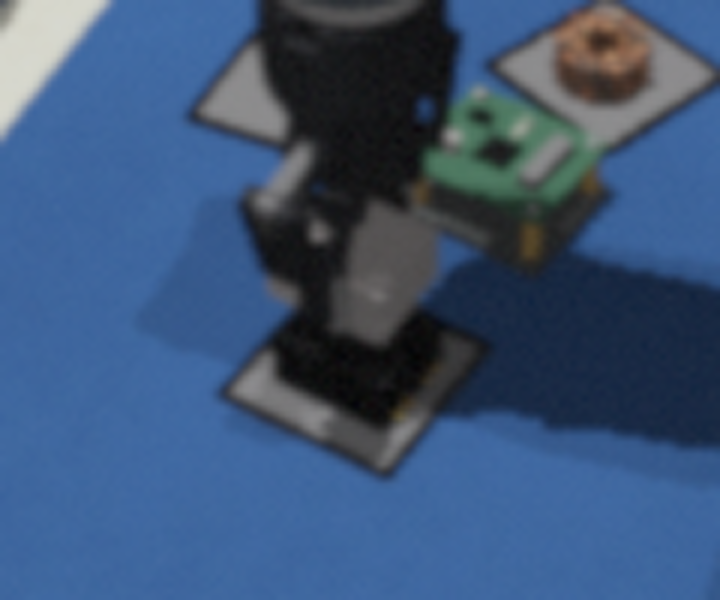

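The sink hovers level just above the block (crop 385,280 over 360,370). Lowering.

{"method": "step_arm", "body": {"dp": [[0, 0.002, 0.008], [0, 0.002, 0.014], [0, 0.002, 0.018], [0, 0.002, 0.02], [0, 0.002, 0.0205], [0, 0.002, 0.0205], [0, 0.002, 0.0205]], "spin": [0, 0, 0, 0, 0, 0, 0], "gripper": [0.35, 0.35, 0.35, 0.35, 0.35, 0.35, 0.35]}}

```text
time_s: 22.65
position: [0.5407, 0.1152, 0.0349]
eef_rot: [0.078, 0.997, 0.0, 0.0]
force: [-0.8, 0.1, -1.7]
grip_width: 0.555
finger_force: 42.0
```

{"method": "step_arm", "body": {"dp": [[0, 0, 0.001], [0, 0, 0.001], [0, 0, 0.001], [0, 0, 0.001], [0, 0, 0.001], [0, 0, 0.001], [0, 0, -0.03], [0, 0, -0.08], [0, 0, -0.13], [0, 0, -0.15]], "spin": [0, 0, 0, 0, 0, 0, 0, 0, 0, 0], "gripper": [0.35, 0.35, 0.8, 0.8, 0.8, 0.8, 0.8, 0.9, 1, 1]}}

```text
time_s: 23.9
position: [0.5414, 0.1153, 0.1879]
eef_rot: [0.078, 0.997, 0.0, 0.002]
force: [-0.0, 0.1, -0.4]
grip_width: 0.998
finger_force: 0.0
```

```bash
python3 go.py 330 350 200 171
```

```text
dp [ 0.2454  0.1989 -0.0129] spin 0.0 phi 171.0 n rows 6.0 pos [0.5414 0.1153 0.1879] 23.9
```

{"method": "step_arm", "body": {"dp": [[0.03, 0.025, -0.01], [0.07, 0.057, -0.01], [0.11, 0.09, -0.01], [0.15, 0.12, -0.01], [0.19, 0.155, -0.01], [0.23, 0.187, -0.01], [0.245, 0.2, -0.01], [0.245, 0.2, -0.01]], "spin": [0, 0, 0, 0, 0, 0, 0, 0], "gripper": [1, 1, 1, 1, 1, 1, 1, 1]}}

```text
time_s: 24.9
position: [0.3288, 0.3518, 0.1949]
eef_rot: [0.077, 0.997, 0.0, 0.0]
force: [-0.1, -0.6, -0.1]
grip_width: 1.002
finger_force: 0.0
```

```bash
python3 - <<'E'
from h import *
for n,(a,b,c,d) in {'top':(130,250,260,430),'side':(150,270,240,400)}.items():
    shot(n,n+'7.png'); im=cv2.imread(f'pics/{n}7.png'); 
    cv2.imwrite(f'pics/{n}7c.png',cv2.resize(im[a:b,c:d],(680,480) if n=='top' else (640,480),interpolation=2))
E
cd pics; python3 -c "
import cv2,numpy as np
a=cv2.imread('top7c.png');b=cv2.imread('side7c.png');b=cv2.resize(b,(400,300));a=cv2.resize(a,(400,282));a=cv2.copyMakeBorder(a,0,18,0,0,0)
cv2.imwrite('f.png',np.hstack([a,b]))
cv2.imwrite('t7.png',cv2.imread('top7c.png'))"
```

```text
(no output)
```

View pics/t7.png

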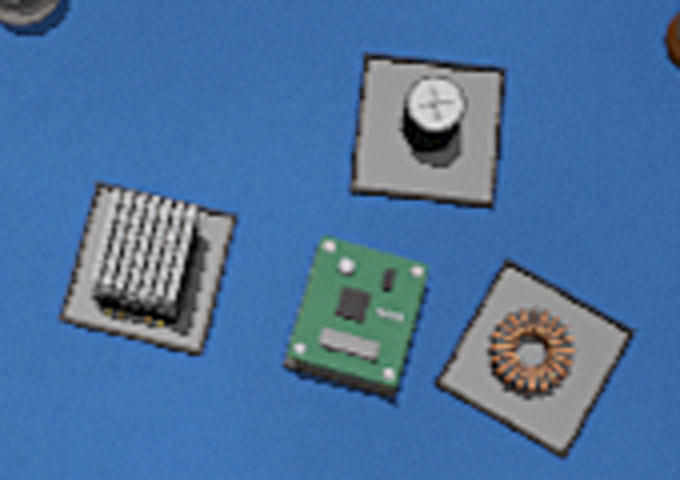

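View pics/side7c.png

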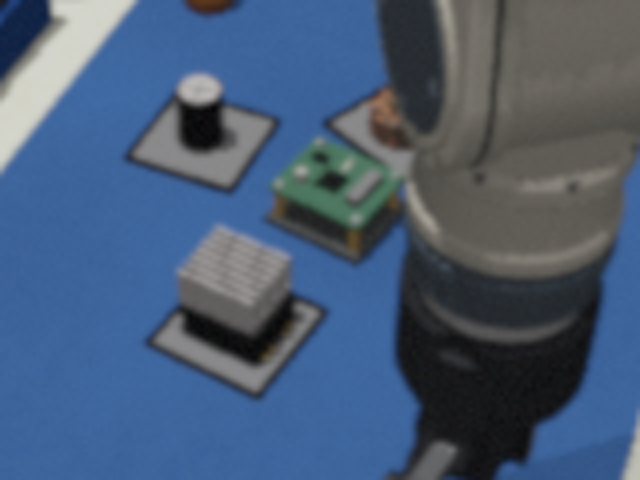

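Everything looks right: sink on the block (top crop 147,248), can at (436,103), choke at (532,351). One numeric check before handing in.

```bash
python3 - <<'E'
from h import *
P=lambda x,y,z:(ray('top',260+(x+.5)/4-.5,130+(y+.5)/4-.5,z)[:2]*1000).round(1)
p=np.array([P(*c,.063) for c in((108,190),(199,205),(175,307),(96,291))])
print('sink',p.mean(0)); print('cap',P(436,103,.053),'choke',P(532,351,.026))
for k,C in {'L':[(98,185),(238,213),(202,353),(62,321)],'B':[(366,57),(505,70),(493,207),(352,193)],'R':[(507,262),(633,331),(566,456),(438,383)]}.items(): print(k,np.mean([P(*c,.006) for c in C],0).round(1))
E
```

```text
sink [539.225 114.325]
cap [641.  -50.6] choke [ 500.2 -116.8]
L [539.6 115.1]
B [637.5 -51. ]
R [ 499.8 -122.3]
```

All parts are within about 6 mm of their dish centres.

```bash
python3 -c "
from plant import env
print(env.sign_off())"
```

```text
the job is handed in; nothing more can be done
None
```

The job is handed in at about 25 s on the robot clock: block with heat sink on top in the left dish, choke in the right, capacitor behind, all within about 6 mm of centre by my last camera check; the sign-off gave no verdict.

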